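Lock the end post into the spice rail

TASK

Take the wooden end post out of its storage block and lock it into the spice rail: feel for the slot in the dark sliding plate, drop the post's T foot in lengthways, press it down against the spring, twist it a quarter turn and let it rise and lock, then let go. Feel your way gently (never lean on the rail with more than about 3 kg) and leave the spice jars and the butter pack as they stand.

Things in the scene. Friction and masses are not known exactly. Their poses are not given: they have to be found in the camera images.
- post: Loose end post, about 100 g, 66 mm tall, upright; origin: centre of its foot's underside, z up. Steel T foot 32 (x) x 12 (y) x 7 mm, its lowest 2 mm stepped in 1.5 mm all round as a lead; stem diameter 10 up to z = 18; round steel shoulder diameter 34, z = 18 to 23; square wooden head 24 x 24 mm, sides along x and y, z = 23 to 66. A white line on top runs along x, the foot's long way.
- post_grip (a point): Point on the post's axis 48 mm above the foot's underside: a good height for the finger pads, on either pair of head faces.
- block: Fixed pale wooden storage block 76 x 64 x 22 mm; origin: centre of its underside. A recess 36 mm (x) by 16 mm (y), 12 mm deep, in the middle of its top holds the post's foot at the start, post upright, foot underside 10 mm above the worktop. It stands left or right of the rail (it changes places with the butter pack).
- rail: Fixed aluminium spice rail, 270 x 80 mm, along its own y; x is across it, z up; origin: at worktop level under the middle of its dock. The dock, y = -75 to +75 mm, has its top at z = 36 mm and holds the dark steel slot plate (see rail_top) and a sprung strip (see rail_spring). The tray at y = +77 to +190 mm, floor z = 12 mm, carries two jars.
- rail_top (a point): Middle of the dock at plate top height (rail x = 0, y = 0, z = 36). The dark plate (49 x 96, underside z = 30) has one slot, 37 mm along rail y, 15 mm wide, centred at x = 0 but anywhere from y = -12 to +12 mm: not reported, see or feel it. Tap the foot every 4 mm: on the plate it stops at z = 36 (rubber bed: gives 1 mm per 4 N, up to 4), in the slot it sinks to 26. Plate slides at 12 N.
- rail_spring (a point): Top of the orange sprung strip under the plate, at rest (rail x = 0, y = 0, z = 26 mm). It yields from 3 N, 0.8 N per mm. Press the post till its shoulder lands on the plate: foot underside z = 18 mm, 9 N. Turn 90 degrees either way: foot across the rail (post x along rail x). The foot passes the ribs under the plate below z = 20; let up, it rises between them to z = 23, locked.
- jar_a: Spice jar with black cap, 41 mm in diameter, 105 mm tall, standing in the rail's tray at rail y = +112 mm; origin under its centre. Bystander.
- jar_b: Like jar_a, at rail y = +159 mm. Bystander.
- butter: Butter pack 73 x 102 x 37 mm lying on the worktop on the side of the rail away from the block; origin under its centre. Bystander.
Things that resemble listed ones, but are neither listed nor needed, are in the scene too. Leave any green or red look-alike of the post alone.

How it is judged:
By the outcome, as a careful person would: the job done as asked, in the order asked, and still so for the second after the job is handed in, with the robot touching nothing.
It also fails if it takes over 64 s, if anything falls off the work surface, if the arm or the gripper's body presses on something with over 40 N, if the wrist force passes 120 N, or if a joint passes its speed limit or range.

ROBOT

A 7-joint arm with a two-finger parallel gripper is mounted at the origin on a cart in front of the work surface, level with it; the furniture and walls round the work are solid. World frame = base frame: x ahead of the robot, y to its left, z up, the work surface at z = 0. Lengths are in m, angles in degrees, forces in N, time in s.
With the tool pointing down it reaches from about 0.425 to 0.875 m from the base axis. Payload 4.7 kg.
Tool frame: the origin (TCP) lies on the mounting face of the last link; the fingertips stand 182 mm ahead of it and the grasp point (between the pads) lies 164 mm ahead of it; z points along the fingers, y is the line along which they close (so a half turn about z gives the same grasp; the last joint's range is limited). The gripper opens to 87 mm and grips with 3 to 60 N. Pads are 19 mm wide; open, the fingers measure 117 mm over their backs; the gripper's body (75 mm by 190 mm) begins 51 mm behind the grasp point.
Start: joints at [-72.645, 18.392, -4.016, 83.108, 1.295, 78.541, -3.26], TCP at [0.185, 0.623, 0.405] pointing down, gripper open.
Joint ranges: [-163.93, 163.93], [-17.29, 119.83], [-79.2, 71.16], [3.27, 140.29], [-89.18, 269.18], [5.43, 117.66], [-154.24, 154.24]. Speed limits (degrees/s): [147.25, 147.25, 180, 180, 180, 180, 180].

INTERFACE

Orientations are given as [roll, pitch, yaw] about the fixed x, y, z axes, in that order (R = Rz(yaw) Ry(pitch) Rx(roll)).
In Python, from cell import env gives the robot as it stands.
- The arm moves only by the tool servo_tool, never from a script. Its argument "plan" is a list of rows, each an object with "xyz": the shift along the tool's x, y, z in cm, a list of three; "twist": the turn, a rotation vector about the tool's x, y, z in degrees, a list of three; "jaw": the closure, from 0 (fully open) to 1 (shut). In form: [{"xyz": [x, y, z], "twist": [wx, wy, wz], "jaw": jaw}, ...]. A call has 1 to 10 rows; each row is the pose to reach, as a shift and turn from the pose commanded when the call began, along the tool's axes at that moment; what a row does not reach only later rows make up. A row lasts 1/12 s, in which the tool goes at most 41.7 mm and 7.16 degrees, less where a joint would pass 70% of its speed; a pose out of reach is approached as far as the arm can. A call with a gripper value outside its range is refused whole. The fingers move at their own pace and stop on an object; "newtons" is the grip in N (left out, the last holds). Time passes only in rows, so rows that repeat a pose let the fingers close. It gives the time, the measured TCP pose, the force, the opening and the grip force at its end, in the units of the state.
- env.get_obs(): the state, without advancing time (a new reading comes with each control period).
- env.read_camera(name): name is "side" or "top"; returns a dict with "img" (420x560x3 uint8, red, green, blue), "camera_matrix" (3x3 intrinsics, pixels), "k1" (the pictures are not rectified: a ray, as slopes to the right and down, at radius r is drawn at 1 + k1 r^2 times it, then the intrinsics apply), "R" (3x3) and "t" (3): a world point X has camera coordinates R X + t. Camera axes: x right, y down, z forward; pixel columns grow to the right and rows downward; lengths in m; the calibration is good to about 2 mm. A picture is of the moment at which its call begins. There is no depth.
- env.sign_off(): hands the job in; it is judged then, once.
The state is a dict: "time_s": time; "qpos": joint angles; "joint_velocities": joint speeds; "effort": joint torques, N m; "tool_pos": TCP position; "tool_rot": TCP orientation; "force": force on the tool from outside, world axes, zero at the start; "wrist_torque": the same for the moment, N m; "grip_width": finger opening in m; "grasp_force": force on a finger pad.
Only numpy, scipy, OpenCV 4.12 (cv2) and the standard library are available. Lean on these libraries where they do the work, as an engineer would, in place of code of your own. Each camera call takes 0.05 s, during which the arm holds its last target. There are 200 camera calls.

## Working session

There is one attempt and no reset: what is moved stays moved. The work goes in short steps, Python scripts to look and compute and a tool call to move; the robot and the scene stay as the last step left them, time stands still between calls to the robot, and variables do not carry over. Pictures are saved under pics/ and viewed, at most 10 in all, crops included, and the job is handed in when it is done.

Besides the shell and the picture viewer there is one more tool, called after "Call:" by a JSON object that holds its "api" and its "payload". servo_tool: Moves the arm, as the interface text tells. Its arguments: {"type":"object","properties":{"plan":{"type":"array","items":{"type":"object","properties":{"xyz":{"type":"array","items":{"type":"number"}},"twist":{"type":"array","items":{"type":"number"}},"jaw":{"type":"number"}}}},"newtons":{"type":"number"}},"required":["plan"]}

```bash
ls; mkdir -p pics
cat > h.py <<'E'
import numpy as np, cv2
from cell import env
def cam(n):
    c=env.read_camera(n); return c
def ray(c,uv):
    K=np.array(c["camera_matrix"]);k=c["k1"]
    d=np.array([(uv[0]-K[0,2])/K[0,0],(uv[1]-K[1,2])/K[1,1]])
    s=cv2.undistortPoints(np.array([[uv]],float),K,np.array([k,0,0,0.]))[0,0]
    R=np.array(c["R"]);t=np.array(c["t"])
    return -R.T@t, R.T@np.array([s[0],s[1],1])
def at(c,uv,z):
    o,d=ray(c,uv); return o+d*(z-o[2])/d[2]
def proj(c,X):
    K=np.array(c["camera_matrix"]);R=np.array(c["R"])
    return cv2.projectPoints(np.atleast_2d(X).astype(float),cv2.Rodrigues(R)[0],np.array(c["t"],float),K,np.array([c["k1"],0,0,0.]))[0][:,0]
def save(c,f,crop=None,s=1):
    im=c["img"][:,:,::-1]
    if crop: im=im[crop[1]:crop[3],crop[0]:crop[2]]
    cv2.imwrite("pics/"+f,cv2.resize(im,None,fx=s,fy=s,interpolation=cv2.INTER_CUBIC))
E
python3 - <<'E'
from h import *
import pickle
d={n:cam(n) for n in("top","side")}
pickle.dump(d,open("c0.pkl","wb"))
for n in d: save(d[n],n+"0.png",s=1.4); print(n,d[n]["camera_matrix"],d[n]["k1"],ray(d[n],(280,210)))
print(env.get_obs())
E
```

```text
pics
top [[398.26836647   0.         284.04875099]
 [  0.         398.26836647 215.12946139]
 [  0.           0.           1.        ]] -0.09041411493294377 (array([0.33669699, 0.02297119, 1.04868447]), array([ 0.16346132,  0.04205023, -0.98578974]))
side [[522.02409527   0.         280.04902694]
 [  0.         522.02409527 207.85866596]
 [  0.           0.           1.        ]] -0.08966508302758489 (array([0.47963225, 1.33060505, 0.67585396]), array([ 0.01122036, -0.90367814, -0.428085  ]))
{'time_s': 0.1, 'qpos': array([-72.64586691,  18.43404717,  -4.01584792,  83.16771381,
         1.29524499,  78.53944606,  -3.26136987]), 'joint_velocities': array([ 0.03063702,  0.02358919,  0.09794699, -0.23422474, -0.00972008,
        0.05232225,  0.01234316]), 'effort': array([ 5.50475181e-05, -4.92573810e+01, -4.05655727e-01, -3.13400352e+01,
       -6.40728953e-02,  3.94943298e-02,  7.03102319e-05]), 'tool_pos': array([0.18509038, 0.62290334, 0.40378107]), 'tool_rot': array([-1.79904037e+02,  5.52358317e-03,  1.63454441e+02]), 'force': array([-0.57809925, -0.11025187,  0.20827087]), 'wrist_torque': array([-0.03549428, -0.03119862, -0.03499925]), 'grasp_force': 0.0, 'grip_width': 0.08704904677624083}
```

View pics/top0.png

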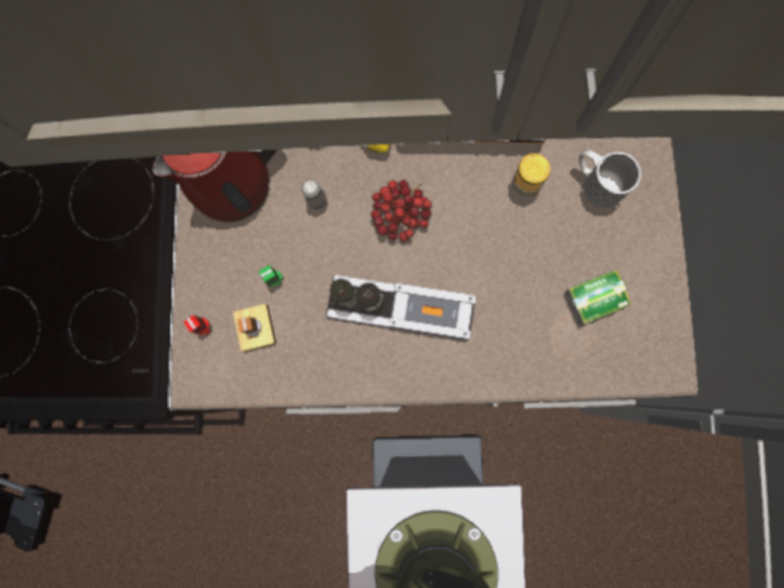

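View pics/side0.png

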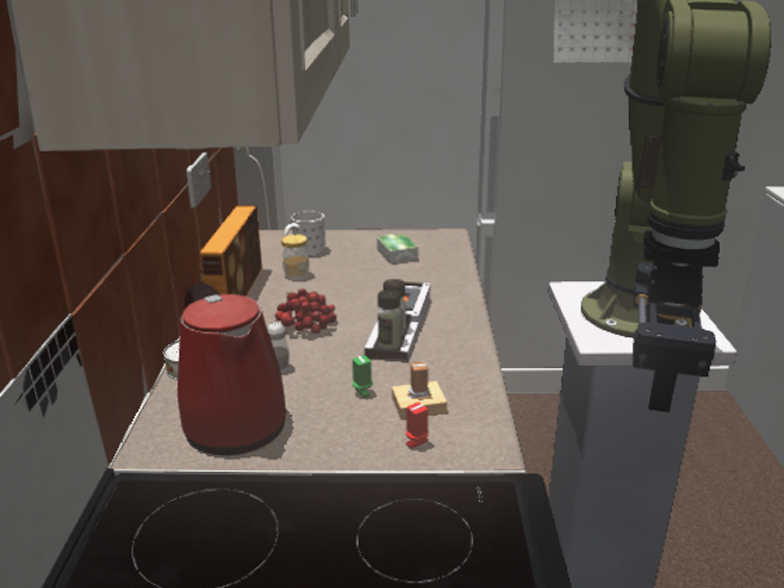

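Top view (1.4x pixels): the wooden post stands on the pale block at (248,326). Its look-alikes are green at (270,275) and red at (197,325). The description picks the wooden one on the block. The rail runs from (330,300) to (472,315), with orange showing through the slot at (432,311). I'll check both in a close crop.

Run:
```python
from h import *
import pickle
d=pickle.load(open("c0.pkl","rb"));c=d["top"]
im=c["img"][:,:,::-1]
a=cv2.resize(im[210:260,155:205],None,fx=8,fy=8,interpolation=cv2.INTER_CUBIC)
b=cv2.resize(im[195:245,290:340],None,fx=8,fy=8,interpolation=cv2.INTER_CUBIC)
cv2.imwrite("pics/crop1.png",np.hstack([a,b]))
s=d["side"]["img"][:,:,::-1]
cv2.imwrite("pics/crop2.png",np.hstack([cv2.resize(s[250:300,275:325],None,fx=8,fy=8,interpolation=cv2.INTER_CUBIC),cv2.resize(s[195:260,255:312],None,fx=6.15,fy=6.15,interpolation=cv2.INTER_CUBIC)[:400]]))
hsv=cv2.cvtColor(c["img"],cv2.COLOR_RGB2HSV)
m=((hsv[...,0]<20)&(hsv[...,1]>150)&(hsv[...,2]>120)).astype(np.uint8); m[:195]=0;m[245:]=0;m[:,:290]=0;m[:,340:]=0
cs=max(cv2.findContours(m,0,2)[0],key=cv2.contourArea);r=cv2.minAreaRect(cs);print(r)
print("orange", at(c,r[0],.028)); print([at(c,p,.028)[:2] for p in cv2.boxPoints(r)])
# rail corners from view
for p in [(333,277),(474,293),(470,339),(329,320)]: print(p,at(c,(p[0]/1.4,p[1]/1.4),.036))
```

```text
((308.41998291015625, 221.55999755859375), (13.152186393737793, 4.38406229019165), 8.130102157592773)
orange [ 0.47355625 -0.00627044  0.028     ]
[array([0.47082462, 0.01142233]), array([0.48209573, 0.0094835 ]), array([ 0.47628699, -0.02396754]), array([ 0.46504211, -0.02197916])]
(333, 277) [0.53989717 0.17534291 0.036     ]
(474, 293) [ 0.50209875 -0.08451354  0.036     ]
(470, 339) [ 0.41778377 -0.07362522  0.036     ]
(329, 320) [0.45956493 0.18321239 0.036     ]
```

View pics/crop1.png

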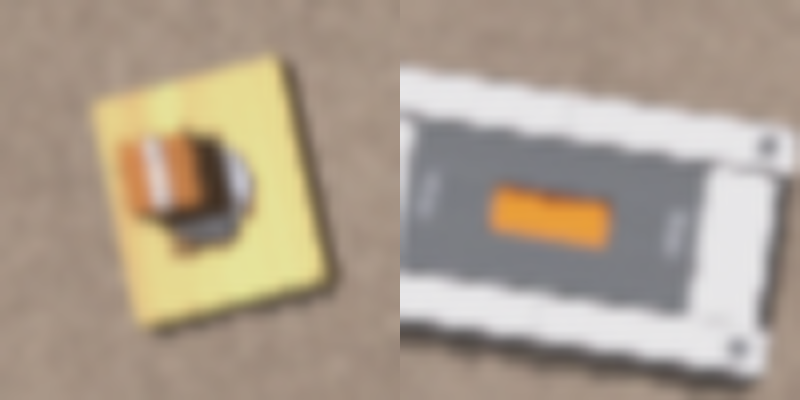

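View pics/crop2.png

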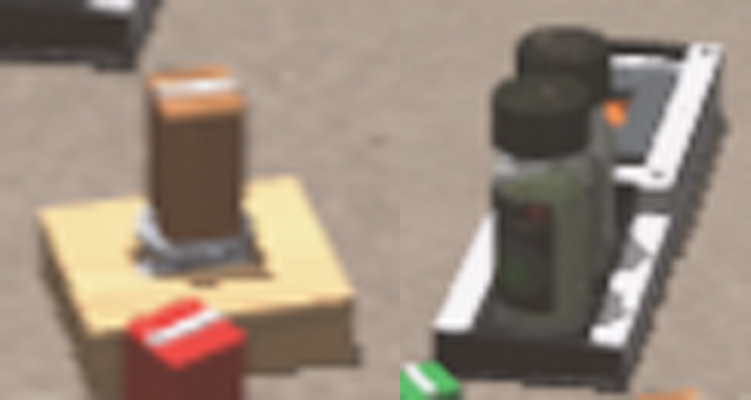

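Crop 1 confirms the wooden head with its white line on top: the quad is about (120–200,135–212) in the crop, or raw (174,231), with steel shoulder and block below. The slot shows as orange at crop (490–610,185–248), raw about (308.4,221.6). Next I'll fit the poses.

Run:
```python
from h import *
import pickle
from scipy.optimize import least_squares
d=pickle.load(open("c0.pkl","rb"));c=d["top"];s=d["side"]
def raw(p,x0,y0,k): return [x0+(p[0]+.5)/k-.5, y0+(p[1]+.5)/k-.5]
bt=[raw(p,155,210,8) for p in [(95,100),(280,55),(328,278),(140,328)]]
w=np.array([at(c,p,.022)[:2] for p in bt]);print("block",w,w.mean(0),[np.linalg.norm(w[i]-w[i-1]) for i in range(4)])
bs=[raw(p,275,250,8) for p in [(38,212),(297,177),(352,290),(92,332)]]
w2=np.array([at(s,p,.022)[:2] for p in bs]);print("block side",w2,w2.mean(0),[np.linalg.norm(w2[i]-w2[i-1]) for i in range(4)])
ax=(w[0]-w[3])+(w[1]-w[2]);print("yaw",np.degrees(np.arctan2(ax[1],ax[0])))
ax=(w2[0]-w2[1])+(w2[3]-w2[2]);print("yaw side(x or y)",np.degrees(np.arctan2(ax[1],ax[0])))
# post top
for p in [(154,138),(160,208)]: print("line top",at(c,raw(p,155,210,8),.076))
for p in [(158,90),(237,82)]: print("line side",at(s,raw(p,275,250,8),.076))
print("pred top ctr px",[ (q,proj(q_c,[*w.mean(0),.076])) for q,q_c in(("t",c),("s",s))])
# rail: white mask
hsv=cv2.cvtColor(c["img"],cv2.COLOR_RGB2HSV)
m=((hsv[...,1]<40)&(hsv[...,2]>170)).astype(np.uint8);m[:190]=0;m[250:]=0;m[:,:225]=0;m[:,345:]=0
pts=np.argwhere(m)[:,::-1].astype(np.float32)
W=np.array([at(c,p,.036)[:2] for p in pts]).astype(np.float32)
# edges: top rim outer boundary and bottom outer boundary per column
up=[];lo=[]
for u in range(292,330):
    v=np.where(m[:,u])[0]; up.append(at(c,(u,v.min()-.5),.036)[:2]);lo.append(at(c,(u,v.max()+.5),.036)[:2])
for e in(up,lo):
    vx,vy,x,y=cv2.fitLine(np.array(e,np.float32),cv2.DIST_HUBER,0,.01,.01).ravel();print("edge dir",np.degrees(np.arctan2(vy,vx)),x,y, "x at y=-.006:",x+vx/vy*(-.006-y))
print(cv2.minAreaRect(W))
# orange edges: near low-x edge at z36, high-x at z30; y both
g=hsv[...,1].astype(float)
mm=((hsv[...,0]<20)&(hsv[...,1]>150)).astype(np.uint8)
for v in range(216,228): print(v,hsv[v,300:318,1])
```

```text
block [[0.48344893 0.36890263]
 [0.49675801 0.30647661]
 [0.42258168 0.28967249]
 [0.40758931 0.3523311 ]] [0.45259448 0.32934571] [np.float64(0.07764854749501454), np.float64(0.0638289822981529), np.float64(0.07605593951623785), np.float64(0.0644272704631332)]
block side [[0.49555873 0.30692938]
 [0.41991453 0.28865134]
 [0.40726943 0.34806347]
 [0.48011466 0.36819765]] [0.45071434 0.32796046] [np.float64(0.06318481625827076), np.float64(0.07782114478304007), np.float64(0.06074289822299115), np.float64(0.07557654459612899)]
yaw 12.541300097181031
yaw side(x or y) 14.503705218567518
line top [0.46320576 0.33149253 0.076     ]
line top [0.44114739 0.32920453 0.076     ]
line side [0.46140461 0.32901352 0.076     ]
line side [0.43928037 0.32489146 0.076     ]
pred top ctr px [('t', array([[174.58000677, 231.0040499 ]])), ('s', array([[298.27313036, 260.87033633]]))]
edge dir 79.30269 0.51684034 0.00084614626 x at y=-.006: 0.5155471
edge dir 79.14432 0.43125263 -0.009985823 x at y=-.006: 0.43201697
((0.48421457409858704, 0.04886558651924133), (0.26666152477264404, 0.08369992673397064), 
[... 182 characters left out ...]
3  17  11   8  10   8  10  12  12]
219 [ 10  79 148 178 177 171 163 150 134 119 105  88  73  61  48  30   8  12]
220 [ 17  98 163 188 191 191 189 189 186 181 177 170 163 156 147 121  50   6]
221 [ 24 107 168 189 191 191 190 191 191 191 191 191 190 188 185 159  83   8]
222 [ 26 111 165 181 184 186 188 189 190 190 191 190 190 191 186 158  84  12]
223 [ 15  83 129 145 153 163 169 175 179 182 182 185 188 189 182 149  76   8]
224 [  8  21  51  68  81 101 114 124 137 145 152 163 169 173 170 134  58   6]
225 [ 12  12   6   4  10  19  26  37  54  68  83 101 114 125 128  99  33   8]
226 [14 14 14 14 14 14 14 12  8  4 10 21 27 37 48 34  6 12]
227 [16 16 16 16 14 16 14 16 18 16 14 14 12 10  8  8 12 12]
```

Call:
{"api": "servo_tool", "payload": {"plan": [{"xyz":[-3.4,-2.1,0.9],"twist":[0,0,6.2],"jaw":0.25},{"xyz":[-6.8,-4.1,1.9],"twist":[0,0,12.4],"jaw":0.25},{"xyz":[-10.2,-6.2,2.8],"twist":[0,0,18.6],"jaw":0.25},{"xyz":[-13.6,-8.2,3.8],"twist":[0,0,24.8],"jaw":0.25},{"xyz":[-17,-10.3,4.7],"twist":[0,0,31],"jaw":0.25},{"xyz":[-20.3,-12.3,5.7],"twist":[0,0,37.2],"jaw":0.25},{"xyz":[-23.7,-14.4,6.6],"twist":[0,0,43.4],"jaw":0.25},{"xyz":[-27.1,-16.5,7.6],"twist":[0,0,49.6],"jaw":0.25},{"xyz":[-30.5,-18.5,8.5],"twist":[0,0,55.8],"jaw":0.25},{"xyz":[-33.9,-20.6,9.4],"twist":[0,0,62],"jaw":0.25}]}}

```text
time_s: 0.93
tool_pos: [0.4522, 0.3274, 0.3101]
tool_rot: [-180.0, -0.0, 101.2]
force: [1.1, -0.6, 0.3]
grip_width: 0.0654
grasp_force: 0.0
```

```bash
cat >> h.py <<'E'
from scipy.spatial.transform import Rotation as Ro
def go(p,yaw):
    """tool-frame shift cm & twist deg from measured pose to TCP p, tool down at yaw"""
    o=env.get_obs();R=Ro.from_euler('xyz',o["tool_rot"],degrees=True)
    print("t",round(o["time_s"],2),"pos",o["tool_pos"].round(4),"rot",o["tool_rot"].round(2),"F",o["force"].round(2),"w",o["grip_width"])
    T=Ro.from_euler('xyz',[180,0,yaw],degrees=True)
    print("shift",(R.inv().apply(np.array(p)-o["tool_pos"])*100).round(2),"twist",(R.inv()*T).as_rotvec(degrees=True).round(2))
E
python3 - <<'E'
from h import *
import pickle
c=pickle.load(open("c0.pkl","rb"))["top"]
U=[(303,217.7),(307,218.5),(311,219.1),(314,219.5)];L=[(303,223.65),(307,224.33),(311,225.06),(314,225.4)]
u=np.array([at(c,p,.030)[:2] for p in U]);l=np.array([at(c,p,.036)[:2] for p in L])
for e in(u,l): print(np.degrees(np.arctan2(*(e[0]-e[-1])[::-1])))
a=np.radians(79.6);Y=np.array([np.cos(a),np.sin(a)]);X=np.array([Y[1],-Y[0]])
xs=[(e@X).mean() for e in(u,l)]
ys=[(at(c,(300.9,221),.036)[:2]@Y),(at(c,(315.85,221.7),.030)[:2]@Y)]
print("widths",xs[0]-xs[1],ys[0]-ys[1],"centre",np.mean(xs)*X+np.mean(ys)*Y)
# rail mid x from rim edges
for p in[(.51684,.000846),(.43125,-.009986)]: print("rim x rel slot",np.array(p)@X-np.mean(xs))
go([.4515,.329,.065+.164],101.5)
E
```

```text
78.96704622724447
79.26474416746308
widths 0.015974838207897968 0.03823341286979218 centre [ 0.4728303  -0.00596627]
rim x rel slot 0.042056937320335996
rim x rel slot -0.04017156148522755
t 0.93 pos [0.4522 0.3274 0.3101] rot [-179.99   -0.    101.17] F [ 1.13 -0.56  0.29] w 0.06543620695952329
shift [ 0.17 -0.03  8.11] twist [-0.01 -0.   -0.33]
```

Call:
{"api": "servo_tool", "payload": {"plan": [{"xyz":[0.2,0,2],"twist":[0,0,0],"jaw":0.25},{"xyz":[0.2,0,5],"twist":[0,0,0],"jaw":0.25},{"xyz":[0.2,0,7],"twist":[0,0,0],"jaw":0.25},{"xyz":[0.2,0,8.1],"twist":[0,0,0],"jaw":0.25},{"xyz":[0.2,0,8.1],"twist":[0,0,0],"jaw":0.25}]}}

```text
time_s: 1.35
tool_pos: [0.4499, 0.3302, 0.2268]
tool_rot: [-179.7, 0.2, 101.5]
force: [0.5, 0.1, -0.0]
grip_width: 0.0654
grasp_force: 0.0
```

Run:
```python
from h import *
go([.4515,.329,.065+.164],101.5)
c=cam("side"); save(c,"s1.png",(255,200,335,300),6)
```

```text
t 1.35 pos [0.4499 0.3302 0.2268] rot [-1.7972e+02  1.7000e-01  1.0146e+02] F [ 0.46  0.08 -0.02] w 0.06543112551186567
shift [-0.15  0.14 -0.22] twist [-0.28  0.17 -0.04]
```

View pics/s1.png

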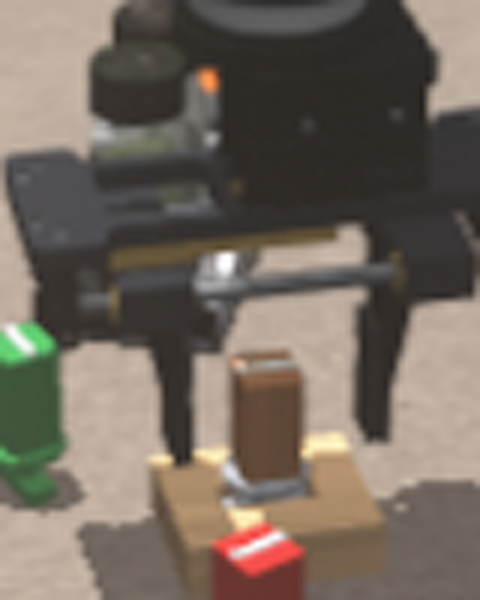

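The fingers straddle the wooden post: tips at about (178,455) and (375,435), post at (265,420) in the crop. They need to shift about 2 mm along +tool y before closing.

Call:
{"api": "servo_tool", "payload": {"plan": [{"xyz":[-0.1,0.2,-0.2],"twist":[0,0,0],"jaw":0.25},{"xyz":[-0.1,0.2,-0.2],"twist":[0,0,0],"jaw":0.25},{"xyz":[-0.1,0.2,-0.2],"twist":[0,0,0],"jaw":0.5},{"xyz":[-0.1,0.2,-0.2],"twist":[0,0,0],"jaw":0.65},{"xyz":[-0.1,0.2,-0.2],"twist":[0,0,0],"jaw":0.7},{"xyz":[-0.1,0.2,-0.2],"twist":[0,0,0],"jaw":0.75},{"xyz":[-0.1,0.2,-0.2],"twist":[0,0,0],"jaw":0.8},{"xyz":[-0.1,0.2,-0.2],"twist":[0,0,0],"jaw":1},{"xyz":[-0.1,0.2,-0.2],"twist":[0,0,0],"jaw":1},{"xyz":[-0.1,0.2,-0.2],"twist":[0,0,0],"jaw":1}], "newtons": 25}}

```text
time_s: 2.23
tool_pos: [0.4531, 0.3304, 0.2317]
tool_rot: [-180.0, 0.0, 101.5]
force: [0.5, 0.4, 0.3]
grip_width: 0.0238
grasp_force: 24.9
```

Run:
```python
from h import *
go([.4515,.329,.065+.164],101.5); print(env.get_obs()["grasp_force"],env.get_obs()["wrist_torque"])
```

```text
t 2.23 pos [0.4531 0.3304 0.2317] rot [-179.99    0.    101.46] F [0.49 0.38 0.33] w 0.023835572532907648
shift [-0.11 -0.19  0.27] twist [-0.01  0.   -0.04]
24.863772159442306 [-0.03712021  0.01386536 -0.01372975]
```

Call:
{"api": "servo_tool", "payload": {"plan": [{"xyz":[0,0,-1],"twist":[0,0,0],"jaw":1},{"xyz":[0,0,-3],"twist":[0,0,0],"jaw":1},{"xyz":[0,0,-6],"twist":[0,0,0],"jaw":1},{"xyz":[0,0,-10],"twist":[0,0,0],"jaw":1},{"xyz":[0,0,-13.5],"twist":[0,0,0],"jaw":1},{"xyz":[0,0,-16],"twist":[0,0,0],"jaw":1},{"xyz":[0,0,-16],"twist":[0,0,0],"jaw":1}], "newtons": 35}}

```text
time_s: 2.82
tool_pos: [0.4545, 0.331, 0.3992]
tool_rot: [179.4, -0.4, 101.4]
force: [1.1, 0.6, -1.2]
grip_width: 0.0237
grasp_force: 34.8
```

Run:
```python
from h import *
go([.473,-.006,.39],169.3)
```

```text
t 2.82 pos [0.4545 0.331  0.3992] rot [179.43  -0.35 101.44] F [ 1.13  0.59 -1.18] w 0.0236927418725056
shift [-33.4   -4.88   0.67] twist [ 7.100e-01  3.000e-02 -6.786e+01]
```

Call:
{"api": "servo_tool", "payload": {"plan": [{"xyz":[-3.3,-0.5,0],"twist":[0,0,-6.8],"jaw":1},{"xyz":[-6.7,-1,0],"twist":[0,0,-13.6],"jaw":1},{"xyz":[-10,-1.4,0],"twist":[0,0,-20.4],"jaw":1},{"xyz":[-13.4,-1.9,0],"twist":[0,0,-27.2],"jaw":1},{"xyz":[-16.7,-2.4,0],"twist":[0,0,-34],"jaw":1},{"xyz":[-20,-2.9,0],"twist":[0,0,-40.8],"jaw":1},{"xyz":[-23.4,-3.4,0],"twist":[0,0,-47.6],"jaw":1},{"xyz":[-26.7,-3.8,0],"twist":[0,0,-54.4],"jaw":1},{"xyz":[-30,-4.3,0],"twist":[0,0,-61.2],"jaw":1},{"xyz":[-33.4,-4.8,0],"twist":[0,0,-68],"jaw":1}]}}

```text
time_s: 3.65
tool_pos: [0.4719, -0.0072, 0.3917]
tool_rot: [180.0, -0.0, 169.6]
force: [-0.4, 0.2, -1.4]
grip_width: 0.0237
grasp_force: 34.8
```

Call:
{"api": "servo_tool", "payload": {"plan": [{"xyz":[0,0,0],"twist":[0,0,0],"jaw":1},{"xyz":[0,0,0],"twist":[0,0,0],"jaw":1},{"xyz":[0,0,0],"twist":[0,0,0],"jaw":1},{"xyz":[0,0,0],"twist":[0,0,0],"jaw":1}]}}

```text
time_s: 3.98
tool_pos: [0.4723, -0.0041, 0.3916]
tool_rot: [180.0, -0.0, 169.3]
force: [-0.1, -0.1, -1.4]
grip_width: 0.0236
grasp_force: 34.8
```

Run:
```python
from h import *
go([.473,-.006,.2217+.07],169.3)
```

```text
t 3.98 pos [ 0.4723 -0.0041  0.3916] rot [ 1.7999e+02 -3.0000e-02  1.6931e+02] F [-0.12 -0.09 -1.38] w 0.023584624255891237
shift [-0.11 -0.18  9.99] twist [ 0.01 -0.03  0.01]
```

Call:
{"api": "servo_tool", "payload": {"plan": [{"xyz":[-0.1,-0.2,3],"twist":[0,0,0],"jaw":1},{"xyz":[-0.1,-0.2,6],"twist":[0,0,0],"jaw":1},{"xyz":[-0.1,-0.2,9],"twist":[0,0,0],"jaw":1},{"xyz":[-0.1,-0.2,11],"twist":[0,0,0],"jaw":1},{"xyz":[-0.1,-0.2,12],"twist":[0,0,0],"jaw":1},{"xyz":[-0.1,-0.2,12],"twist":[0,0,0],"jaw":1},{"xyz":[-0.1,-0.2,12],"twist":[0,0,0],"jaw":1},{"xyz":[-0.1,-0.2,12],"twist":[0,0,0],"jaw":1}]}}

```text
time_s: 4.65
tool_pos: [0.4739, -0.007, 0.2731]
tool_rot: [179.9, 0.1, 169.3]
force: [0.7, -0.8, -0.7]
grip_width: 0.0235
grasp_force: 34.8
```

Run:
```python
from h import *
go([.473,-.006,.2217+.03],169.3)
t=cam("top");s=cam("side")
p=proj(t,[.473,-.006,.05])[0].astype(int);q=proj(s,[.473,-.006,.05])[0].astype(int);print(p,q)
A=cv2.resize(t["img"][p[1]-30:p[1]+30,p[0]-25:p[0]+25,::-1],(400,480),interpolation=cv2.INTER_CUBIC)
B=cv2.resize(s["img"][q[1]-35:q[1]+25,q[0]-25:q[0]+25,::-1],(400,480),interpolation=cv2.INTER_CUBIC)
cv2.imwrite("pics/m1.png",np.hstack([A,B]))
```

```text
t 4.65 pos [ 0.4739 -0.007   0.2731] rot [1.7995e+02 1.3000e-01 1.6928e+02] F [ 0.73 -0.83 -0.65] w 0.02350154822312976
shift [0.11 0.08 2.14] twist [ 0.05  0.13 -0.02]
[308 220] [288 207]
```

View pics/m1.png

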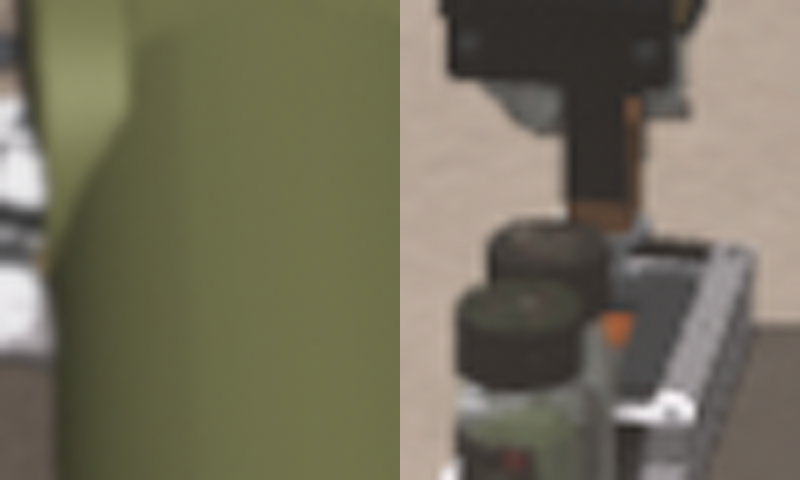

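The top view is blocked by the arm. In the side crop the post head is centred behind the finger within about 1.5 mm (wood edges at 570 and 640), and the orange slot is at (617,328), just below. I'll tap here.

Call:
{"api": "servo_tool", "payload": {"plan": [{"xyz":[0,0,0.5],"twist":[0,0,0],"jaw":1},{"xyz":[0,0,0.9],"twist":[0,0,0],"jaw":1},{"xyz":[0,0,1.2],"twist":[0,0,0],"jaw":1},{"xyz":[0,0,1.4],"twist":[0,0,0],"jaw":1},{"xyz":[0,0,1.5],"twist":[0,0,0],"jaw":1},{"xyz":[0,0,1.6],"twist":[0,0,0],"jaw":1},{"xyz":[0,0,1.7],"twist":[0,0,0],"jaw":1},{"xyz":[0,0,1.7],"twist":[0,0,0],"jaw":1},{"xyz":[0,0,1.7],"twist":[0,0,0],"jaw":1}]}}

```text
time_s: 5.5
tool_pos: [0.4731, -0.0075, 0.2548]
tool_rot: [-180.0, 0.0, 169.2]
force: [0.4, 0.1, -1.1]
grip_width: 0.0238
grasp_force: 34.8
```

Foot underside at 33 mm with no contact force, so it's in the slot. Going on down to the spring.

Call:
{"api": "servo_tool", "payload": {"plan": [{"xyz":[0,0,0.2],"twist":[0,0,0],"jaw":1},{"xyz":[0,0,0.4],"twist":[0,0,0],"jaw":1},{"xyz":[0,0,0.6],"twist":[0,0,0],"jaw":1},{"xyz":[0,0,0.7],"twist":[0,0,0],"jaw":1},{"xyz":[0,0,0.8],"twist":[0,0,0],"jaw":1},{"xyz":[0,0,0.9],"twist":[0,0,0],"jaw":1},{"xyz":[0,0,0.9],"twist":[0,0,0],"jaw":1},{"xyz":[0,0,0.9],"twist":[0,0,0],"jaw":1}]}}

```text
time_s: 6.17
tool_pos: [0.4731, -0.0075, 0.246]
tool_rot: [180.0, -0.0, 169.2]
force: [-1.4, -0.5, 3.9]
grip_width: 0.0241
grasp_force: 34.8
```

Run:
```python
from h import *
go([.473,-.006,.2217+.018],169.3);print(env.get_obs()["wrist_torque"])
```

```text
t 6.17 pos [ 0.4731 -0.0075  0.246 ] rot [179.99  -0.   169.23] F [-1.44 -0.52  3.87] w 0.024083475548441254
shift [0.04 0.15 0.63] twist [ 0.01 -0.   -0.07]
[ 0.02053546  0.38061269 -0.01483741]
```

Call:
{"api": "servo_tool", "payload": {"plan": [{"xyz":[0,0,0.15],"twist":[0,0,0],"jaw":1},{"xyz":[0,0,0.3],"twist":[0,0,0],"jaw":1},{"xyz":[0,0,0.4],"twist":[0,0,0],"jaw":1},{"xyz":[0,0,0.5],"twist":[0,0,0],"jaw":1},{"xyz":[0,0,0.6],"twist":[0,0,0],"jaw":1},{"xyz":[0,0,0.65],"twist":[0,0,0],"jaw":1},{"xyz":[0,0,0.65],"twist":[0,0,0],"jaw":1},{"xyz":[0,0,0.65],"twist":[0,0,0],"jaw":1}]}}

```text
time_s: 6.83
tool_pos: [0.4732, -0.0076, 0.2397]
tool_rot: [180.0, -0.0, 169.2]
force: [-3.5, -0.9, 9.0]
grip_width: 0.0238
grasp_force: 34.8
```

Run:
```python
from h import *
go([.473,-.006,.2217+.018],79.3);print(env.get_obs()["wrist_torque"],env.get_obs()["qpos"])
```

```text
t 6.83 pos [ 0.4732 -0.0076  0.2397] rot [179.98  -0.   169.23] F [-3.48 -0.86  9.05] w 0.023846808041335318
shift [0.05 0.15 0.  ] twist [ 1.000e-02 -1.000e-02  8.993e+01]
[0.02216379 0.80975779 0.04608401] [-34.40531061   6.02878282  33.82760394 119.34941538  -4.0798697
  55.70116105  80.80832382]
```

Call:
{"api": "servo_tool", "payload": {"plan": [{"xyz":[0.04,0.05,0],"twist":[0,0,0],"jaw":1},{"xyz":[0.08,0.1,0],"twist":[0,0,0],"jaw":1},{"xyz":[0.08,0.1,0],"twist":[0,0,0],"jaw":1},{"xyz":[0.08,0.1,0],"twist":[0,0,0],"jaw":1}]}}

```text
time_s: 7.17
tool_pos: [0.4729, -0.0072, 0.2399]
tool_rot: [-180.0, 0.1, 169.2]
force: [-2.9, -2.9, 8.0]
grip_width: 0.0241
grasp_force: 34.9
```

Call:
{"api": "servo_tool", "payload": {"plan": [{"xyz":[0.05,0.1,0],"twist":[0,0,0],"jaw":1},{"xyz":[0.1,0.1,0],"twist":[0,0,0],"jaw":1},{"xyz":[0.1,0.1,0],"twist":[0,0,0],"jaw":1},{"xyz":[0.1,0.1,0],"twist":[0,0,0],"jaw":1}]}}

```text
time_s: 7.5
tool_pos: [0.4725, -0.0068, 0.2401]
tool_rot: [-179.9, 0.2, 169.2]
force: [-1.1, -4.6, 7.8]
grip_width: 0.024
grasp_force: 34.9
```

Call:
{"api": "servo_tool", "payload": {"plan": [{"xyz":[0,0,-0.3],"twist":[0,0,0],"jaw":1},{"xyz":[0,0,-0.6],"twist":[0,0,0],"jaw":1},{"xyz":[0,0,-0.95],"twist":[0,0,0],"jaw":1},{"xyz":[0,0,-0.95],"twist":[0,0,0],"jaw":1},{"xyz":[0,0,-0.95],"twist":[0,0,0],"jaw":1}]}}

```text
time_s: 7.92
tool_pos: [0.4714, -0.0046, 0.2484]
tool_rot: [180.0, -0.0, 169.3]
force: [-0.3, -0.1, -1.0]
grip_width: 0.0239
grasp_force: 34.8
```

Call:
{"api": "servo_tool", "payload": {"plan": [{"xyz":[0,-0.1,0],"twist":[0,0,0],"jaw":1},{"xyz":[0,-0.2,0],"twist":[0,0,0],"jaw":1},{"xyz":[0,-0.2,0],"twist":[0,0,0],"jaw":1},{"xyz":[0,-0.2,0],"twist":[0,0,0],"jaw":1}]}}

```text
time_s: 8.25
tool_pos: [0.4712, -0.0071, 0.2485]
tool_rot: [-180.0, -0.0, 169.2]
force: [0.7, -0.5, -1.1]
grip_width: 0.0239
grasp_force: 34.8
```

Call:
{"api": "servo_tool", "payload": {"plan": [{"xyz":[0,-0.1,0],"twist":[0,0,0],"jaw":1},{"xyz":[0,-0.2,0],"twist":[0,0,0],"jaw":1},{"xyz":[0,-0.2,0],"twist":[0,0,0],"jaw":1},{"xyz":[0,-0.2,0],"twist":[0,0,0],"jaw":1}]}}

```text
time_s: 8.58
tool_pos: [0.4709, -0.0089, 0.2487]
tool_rot: [180.0, -0.0, 169.2]
force: [1.0, 1.4, -1.3]
grip_width: 0.0239
grasp_force: 34.8
```

Call:
{"api": "servo_tool", "payload": {"plan": [{"xyz":[0,-0.1,0],"twist":[0,0,0],"jaw":1},{"xyz":[0,-0.15,0],"twist":[0,0,0],"jaw":1},{"xyz":[0,-0.15,0],"twist":[0,0,0],"jaw":1},{"xyz":[0,-0.15,0],"twist":[0,0,0],"jaw":1}]}}

```text
time_s: 8.92
tool_pos: [0.4708, -0.0094, 0.2488]
tool_rot: [179.9, 0.0, 169.3]
force: [0.8, 4.6, -2.9]
grip_width: 0.024
grasp_force: 34.8
```

Call:
{"api": "servo_tool", "payload": {"plan": [{"xyz":[0,0.2,0],"twist":[0,0,0],"jaw":1},{"xyz":[0,0.4,0],"twist":[0,0,0],"jaw":1},{"xyz":[0,0.5,0],"twist":[0,0,0],"jaw":1},{"xyz":[0,0.6,0],"twist":[0,0,0],"jaw":1},{"xyz":[0,0.6,0],"twist":[0,0,0],"jaw":1},{"xyz":[0,0.6,0],"twist":[0,0,0],"jaw":1}]}}

```text
time_s: 9.42
tool_pos: [0.4718, -0.0049, 0.2488]
tool_rot: [-180.0, 0.0, 169.2]
force: [-0.2, 0.5, -1.3]
grip_width: 0.0243
grasp_force: 34.8
```

Call:
{"api": "servo_tool", "payload": {"plan": [{"xyz":[0,0.1,0],"twist":[0,0,0],"jaw":1},{"xyz":[0,0.15,0],"twist":[0,0,0],"jaw":1},{"xyz":[0,0.15,0],"twist":[0,0,0],"jaw":1},{"xyz":[0,0.15,0],"twist":[0,0,0],"jaw":1}]}}

```text
time_s: 9.75
tool_pos: [0.472, -0.0036, 0.2488]
tool_rot: [-180.0, 0.0, 169.2]
force: [0.4, -2.5, 0.1]
grip_width: 0.0241
grasp_force: 34.9
```

Walls felt at y of about -8.9 and -3.9 mm, a 5 mm play, exactly 37−32. I'll centre there, press, then twist.

Call:
{"api": "servo_tool", "payload": {"plan": [{"xyz":[-0.05,-0.2,0],"twist":[0,0,0],"jaw":1},{"xyz":[-0.1,-0.38,0],"twist":[0,0,0],"jaw":1},{"xyz":[-0.1,-0.38,0],"twist":[0,0,0],"jaw":1},{"xyz":[-0.1,-0.38,0],"twist":[0,0,0],"jaw":1}]}}

```text
time_s: 10.08
tool_pos: [0.4724, -0.0071, 0.2488]
tool_rot: [180.0, 0.0, 169.2]
force: [-0.1, -0.6, -0.7]
grip_width: 0.0236
grasp_force: 34.8
```

Call:
{"api": "servo_tool", "payload": {"plan": [{"xyz":[0,0,0.2],"twist":[0,0,0],"jaw":1},{"xyz":[0,0,0.4],"twist":[0,0,0],"jaw":1},{"xyz":[0,0,0.6],"twist":[0,0,0],"jaw":1},{"xyz":[0,0,0.8],"twist":[0,0,0],"jaw":1},{"xyz":[0,0,0.95],"twist":[0,0,0],"jaw":1},{"xyz":[0,0,0.95],"twist":[0,0,0],"jaw":1},{"xyz":[0,0,0.95],"twist":[0,0,0],"jaw":1},{"xyz":[0,0,0.95],"twist":[0,0,0],"jaw":1}]}}

```text
time_s: 10.75
tool_pos: [0.4727, -0.0071, 0.24]
tool_rot: [180.0, 0.0, 169.2]
force: [-1.4, 0.6, 7.8]
grip_width: 0.024
grasp_force: 34.8
```

Call:
{"api": "servo_tool", "payload": {"plan": [{"xyz":[0,0,0.05],"twist":[0,0,3],"jaw":1},{"xyz":[0,0,0.05],"twist":[0,0,8],"jaw":1},{"xyz":[0,0,0.05],"twist":[0,0,13],"jaw":1},{"xyz":[0,0,0.05],"twist":[0,0,18],"jaw":1},{"xyz":[0,0,0.05],"twist":[0,0,23],"jaw":1},{"xyz":[0,0,0.05],"twist":[0,0,28],"jaw":1},{"xyz":[0,0,0.05],"twist":[0,0,32],"jaw":1},{"xyz":[0,0,0.05],"twist":[0,0,36],"jaw":1},{"xyz":[0,0,0.05],"twist":[0,0,40],"jaw":1}]}}

```text
time_s: 11.5
tool_pos: [0.4732, -0.0066, 0.2399]
tool_rot: [179.8, 0.0, 129.1]
force: [-1.5, 1.1, 8.0]
grip_width: 0.0235
grasp_force: 34.8
```

Run:
```python
from h import *
go([.4722,-.0064,.2217+.018],79.3);print(env.get_obs()["wrist_torque"])
```

```text
t 11.5 pos [ 0.4732 -0.0066  0.2399] rot [1.7984e+02 3.0000e-02 1.2906e+02] F [-1.46  1.1   8.01] w 0.023525119638234598
shift [ 0.08 -0.06  0.02] twist [ 1.600e-01 -4.000e-02  4.976e+01]
[0.3020689  0.18766978 0.03969812]
```

Turning freely (0.04 Nm). Finishing the quarter turn.

Call:
{"api": "servo_tool", "payload": {"plan": [{"xyz":[0,0,0],"twist":[0,0,6],"jaw":1},{"xyz":[0,0,0],"twist":[0,0,12],"jaw":1},{"xyz":[0,0,0],"twist":[0,0,18],"jaw":1},{"xyz":[0,0,0],"twist":[0,0,24],"jaw":1},{"xyz":[0,0,0],"twist":[0,0,30],"jaw":1},{"xyz":[0,0,0],"twist":[0,0,36],"jaw":1},{"xyz":[0,0,0],"twist":[0,0,42],"jaw":1},{"xyz":[0,0,0],"twist":[0,0,47],"jaw":1},{"xyz":[0,0,0],"twist":[0,0,50],"jaw":1},{"xyz":[0,0,0],"twist":[0,0,50],"jaw":1}]}}

```text
time_s: 12.33
tool_pos: [0.4737, -0.0066, 0.2401]
tool_rot: [179.8, -0.1, 79.1]
force: [-0.1, 0.5, 7.5]
grip_width: 0.0241
grasp_force: 34.8
```

Run:
```python
from h import *
go([.4722,-.0064,.2217+.018],79.3);print(env.get_obs()["wrist_torque"])
```

```text
t 12.33 pos [ 0.4737 -0.0066  0.2401] rot [ 1.7979e+02 -1.1000e-01  7.9130e+01] F [-0.11  0.5   7.5 ] w 0.024119531641580916
shift [-0.01 -0.15  0.04] twist [ 0.21 -0.11 -0.17]
[ 0.09184632 -0.11846196  0.05208882]
```

Call:
{"api": "servo_tool", "payload": {"plan": [{"xyz":[0,0,-0.1],"twist":[0,0,0],"jaw":1},{"xyz":[0,0,-0.2],"twist":[0,0,0],"jaw":1},{"xyz":[0,0,-0.3],"twist":[0,0,0],"jaw":1},{"xyz":[0,0,-0.4],"twist":[0,0,0],"jaw":1},{"xyz":[0,0,-0.5],"twist":[0,0,0],"jaw":1},{"xyz":[0,0,-0.5],"twist":[0,0,0],"jaw":1},{"xyz":[0,0,-0.5],"twist":[0,0,0],"jaw":1}]}}

```text
time_s: 12.92
tool_pos: [0.4734, -0.0067, 0.2445]
tool_rot: [179.8, -0.1, 79.3]
force: [2.7, 1.6, 4.6]
grip_width: 0.0237
grasp_force: 34.8
```

Call:
{"api": "servo_tool", "payload": {"plan": [{"xyz":[0,0,-0.1],"twist":[0,0,0],"jaw":1},{"xyz":[0,0,-0.1],"twist":[0,0,0],"jaw":1},{"xyz":[0,0,-0.1],"twist":[0,0,0],"jaw":1}]}}

```text
time_s: 13.17
tool_pos: [0.4731, -0.0067, 0.2447]
tool_rot: [179.8, -0.1, 79.2]
force: [5.9, 2.4, -3.6]
grip_width: 0.0235
grasp_force: 34.9
```

It stopped at foot z = 23 mm and resists an upward pull, so it is locked. Releasing.

Call:
{"api": "servo_tool", "payload": {"plan": [{"xyz":[0,0,0.1],"twist":[0,0,0],"jaw":1},{"xyz":[0,0,0.1],"twist":[0,0,0],"jaw":0.7},{"xyz":[0,0,0.1],"twist":[0,0,0],"jaw":0.6},{"xyz":[0,0,0.1],"twist":[0,0,0],"jaw":0.4},{"xyz":[0,0,0.1],"twist":[0,0,0],"jaw":0.3},{"xyz":[0,0,0.1],"twist":[0,0,0],"jaw":0.3},{"xyz":[0,0,0.1],"twist":[0,0,0],"jaw":0.3},{"xyz":[0,0,0.1],"twist":[0,0,0],"jaw":0.3}]}}

```text
time_s: 13.83
tool_pos: [0.472, -0.0072, 0.2435]
tool_rot: [-180.0, 0.0, 79.2]
force: [-0.2, 0.5, -0.1]
grip_width: 0.0571
grasp_force: 0.0
```

Call:
{"api": "servo_tool", "payload": {"plan": [{"xyz":[0,0,-1],"twist":[0,0,0],"jaw":0.3},{"xyz":[0,0,-3],"twist":[0,0,0],"jaw":0.3},{"xyz":[0,0,-6],"twist":[0,0,0],"jaw":0.3},{"xyz":[0,0,-9],"twist":[0,0,0],"jaw":0.3},{"xyz":[0,0,-12],"twist":[0,0,0],"jaw":0.3},{"xyz":[0,0,-15],"twist":[0,0,0],"jaw":0.3},{"xyz":[0,0,-15],"twist":[0,0,0],"jaw":0.3}]}}

```text
time_s: 14.42
tool_pos: [0.474, -0.0077, 0.4004]
tool_rot: [179.5, -0.3, 79.2]
force: [1.5, -0.1, 0.1]
grip_width: 0.0607
grasp_force: 0.0
```

Call:
{"api": "servo_tool", "payload": {"plan": [{"xyz":[0,-1,-2],"twist":[0,0,0],"jaw":0.3},{"xyz":[-4,-1,-2],"twist":[0,0,0],"jaw":0.3},{"xyz":[-8,-1,-2],"twist":[0,0,0],"jaw":0.3},{"xyz":[-12,-1,-2],"twist":[0,0,0],"jaw":0.3},{"xyz":[-16,-1,-2],"twist":[0,0,0],"jaw":0.3},{"xyz":[-20,-1,-2],"twist":[0,0,0],"jaw":0.3},{"xyz":[-23,-1,-2],"twist":[0,0,0],"jaw":0.3},{"xyz":[-25,-1,-2],"twist":[0,0,0],"jaw":0.3},{"xyz":[-25,-1,-2],"twist":[0,0,0],"jaw":0.3}]}}

```text
time_s: 15.17
tool_pos: [0.4136, -0.256, 0.4144]
tool_rot: [179.9, 0.1, 78.7]
force: [-0.4, -1.4, -0.2]
grip_width: 0.0608
grasp_force: 0.0
```

Run:
```python
from h import *
go([.4722,-.0064,.25],79.3)
t=cam("top");s=cam("side")
A=cv2.resize(t["img"][180:260,165:345,::-1],None,fx=4,fy=4,interpolation=cv2.INTER_CUBIC)
B=cv2.resize(s["img"][170:265,235:335,::-1],None,fx=2.7,fy=2.7,interpolation=cv2.INTER_CUBIC)
B=cv2.copyMakeBorder(B,0,0,0,A.shape[1]-B.shape[1],0)
cv2.imwrite("pics/f1.png",np.vstack([A,B])[:600])
```

```text
t 15.17 pos [ 0.4136 -0.256   0.4144] rot [1.7995e+02 8.0000e-02 7.8740e+01] F [-0.35 -1.39 -0.19] w 0.06078769994165291
shift [25.65  0.86 16.4 ] twist [ 0.05  0.08 -0.56]
```

View pics/f1.png

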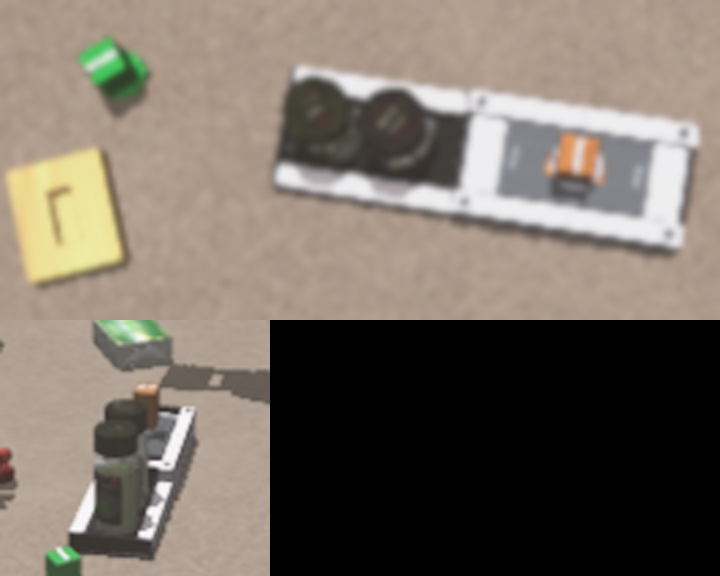

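The post stands upright in the dock at (577,155), with its white line running across the rail. The jars and butter pack are in place, the block is empty, and the robot is clear.

```bash
python3 -c "
from cell import env
print(env.sign_off())"
```

```text
the job is handed in; nothing more can be done
None
```

The wooden post is locked across the spice rail (it stopped at 23 mm and held against a light upward pull) and released. The jars and butter pack look undisturbed, and I handed the job in about 15 s into the 64 s allowed; no verdict came back.

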